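# Snap the water filter cartridge into the steam station's filter unit

## Task

Take the white filter cartridge from its cardboard tray and snap it sideways into both spring clips of the filter unit, with its nose pointing at the inlet block but still clear of it. Then slide it along in the clips until its nose is in the inlet and you feel its shoulder butt firmly against the block, without ramming it: press gently throughout. Let go, and leave everything else on the table where it is.

Things in the scene. Friction and masses are not known exactly. Their poses are not given: they have to be found in the camera images.
- cartridge: the filter cartridge: a smooth white plastic cylinder 26 mm in diameter, 160 mm long, with a thin round nose (10 mm wide, 10 mm long) on the middle of one end; 70 to 140 g. Origin on its axis at the middle of the cylinder; y runs along it towards the nose (flat shoulder round the nose at y = +80 mm). It starts level in its tray, axis 36 mm above the table, nose roughly to +y; it may be rolled
- nose_tip (a point): the tip of the cartridge's nose, on its axis, 90 mm from the cartridge's origin
- tray: the cardboard packing tray, fixed, 85 x 190 mm, 6 mm thick, with two V rests 12 mm wide, 110 mm apart (at y = -55 and +55 mm), that hold the cartridge; between them the cartridge is free for the fingers. Origin under its centre, y along the cartridge.
- unit: the filter unit, fixed to the table: a grey bed plate 90 x 225 mm, 8 mm thick, with two white C-shaped spring clips that open upward, 92 mm apart (at y = -46 and +46 mm), and a grey inlet block at its +y end. Origin on the table under the middle between the clips; y runs along the clips' common axis towards the inlet block, z up. The 80 mm between the clips are free for the fingers.
- clip_seat (a point): the point on the clips' common axis midway between the two clips, 45 mm above the table; axes as the filter unit's. The cartridge's origin comes here when it is fully home, its shoulder then on the inlet block's face. To be clear of the block while it is snapped in, its origin must be 12 to 25 mm short of this point (towards -y).
- clip_back (a point): centre of the clip farther from the inlet block, on the clip axis. A clip is 12 mm wide along y, 54 mm across x; its flared jaw tips stand 68 mm above the table, free mouth about 18 mm.
- clip_front (a point): centre of the clip nearer the inlet block, on the clip axis. Pressed straight down, the cartridge spreads the jaws from about 21 mm above its seated height and passes them at about 10 mm (the flares guide it in from up to about 5 mm aside); both clips need about 12 to 20 N in all, then pull it down onto firm rests.
- inlet: the inlet block of the filter unit, fixed: 52 mm (x) by 30 mm (y), its top 73 mm above the table, with a brass stub on top up to 85 mm. Origin on the table plane under the middle of its face towards the clips, which is 80 mm from the clip seat.
- inlet_mouth (a point): the middle of the round hole for the nose, 17 mm wide and 20 mm deep, in the inlet block's face, in line with the clips. Held in the clips, the cartridge slides along them against 3 to 9 N of friction until the face stops it hard. A firm butt is about 12 N on the block (8 at least) for a moment; over 25 N damages it, and over 70 N of all clip and block contacts added up (the clips' own squeeze is about 20) breaks the clips.
- spool: bystander: a small empty wooden thread spool standing on end, 34 mm across, 50 mm tall; origin under its centre
- button_jar: bystander: a glass jar with a steel lid, 60 mm across, 75 mm tall; origin under its centre
- chalk_box: bystander: a small flat wooden chalk box, 60 x 45 x 22 mm; origin under its centre
- pin_dish: bystander: a shallow white ceramic pin dish, 80 mm across, 25 mm tall; origin under its centre
- clapper: bystander: a smooth wooden pressing block, 60 x 200 x 45 mm; origin under its centre
- spray_bottle: bystander: a clear water bottle with a white cap, 60 mm across, 150 mm tall; origin under its centre
- screwdriver: bystander: a screwdriver lying flat on the table, about 200 mm long
There are look-alikes about, which are no part of the job. There is more than one size of the cartridge; the one meant has the size given above.

How it is judged (in metres and radians):
On the way, in this order (a step that is already met when the one before it is completed fails the run):
1. the cartridge sits snapped down in both clips, nose towards the inlet block and its origin 8 to 30 mm short of the clip seat (z of cartridge in the frame of clip_seat between -0.0025 and 0.0025 m and x of cartridge in the frame of clip_seat between -0.0025 and 0.0025 m and angle between the y axis of cartridge and the y axis of clip_seat, either way round below 0.04 rad and y of nose_tip in the frame of clip_seat above 0.05 m and y of cartridge in the frame of clip_seat between -0.03 and -0.008 m), for 0.2 s.
2. the cartridge, still in both clips, has its shoulder pressed on the inlet block with at least 8 N (z of cartridge in the frame of clip_seat between -0.0025 and 0.0025 m and x of cartridge in the frame of clip_seat between -0.0025 and 0.0025 m and angle between the y axis of cartridge and the y axis of clip_seat, either way round below 0.04 rad and y of nose_tip in the frame of clip_seat above 0.05 m and y of cartridge in the frame of clip_seat between -0.002 and 0.002 m and contact force between cartridge and inlet above 8 N), for 0.2 s.
At the end, for the whole second after the job is handed in: the cartridge rests in both clips (axis within 2.5 mm of the clip axis in height and sideways and within 0.04 rad of its direction), nose in the inlet, its origin within 2 mm of the clip seat along the axis, at rest and released (z of cartridge in the frame of clip_seat between -0.0025 and 0.0025 m and x of cartridge in the frame of clip_seat between -0.0025 and 0.0025 m and angle between the y axis of cartridge and the y axis of clip_seat, either way round below 0.04 rad and y of nose_tip in the frame of clip_seat above 0.05 m and y of cartridge in the frame of clip_seat between -0.002 and 0.002 m and linear speed of cartridge below 0.01 m/s); the robot touches nothing.
It fails at once if the inlet block is rammed (over 25 N from the cartridge) (contact force between cartridge and inlet above 25 N).
It fails at once if the cartridge is forced on the filter unit with more than 70 N (contact force between cartridge and unit above 70 N).
It fails at once if a bystander is shifted by more than 30 mm (distance of any of spool, button_jar, chalk_box, pin_dish, clapper, spray_bottle, screwdriver from where it was at the start of the episode above 0.03 m).
It also fails if it takes over 72 s, if anything falls off the work surface, if the arm or the gripper's body presses on something with over 40 N, if the wrist force passes 120 N, or if a joint passes its speed limit or range.

## Robot

A 6-joint arm with a two-finger parallel gripper is mounted at the origin on the work surface. World frame = base frame: x ahead of the robot, y to its left, z up, the work surface at z = 0. Lengths are in m, angles in degrees, forces in N, time in s.
With the tool pointing down it reaches from about 0.325 to 0.775 m from the base axis. Payload 5.5 kg.
Tool frame: the origin (TCP) lies at the centre of the arm's flange, where the gripper is bolted on; the fingertips stand 182 mm ahead of it and the grasp point (between the pads) lies 163 mm ahead of it; z points along the fingers, y is the line along which they close (so a half turn about z gives the same grasp; the last joint's range is limited). The gripper opens to 88 mm and grips with 3 to 60 N. Pads are 20 mm wide; open, the fingers measure 115 mm over their backs; the gripper's body (75 mm by 178 mm) begins 61 mm behind the grasp point.
Start: joints at [-75.728, 5.22, 70.514, -0, 104.267, -3.249], TCP at [0.181, -0.572, 0.405] pointing down, gripper open.
Joint ranges: [-164.24, 164.24], [-49.07, 125.15], [9.68, 141.18], [-86.29, 266.29], [3.28, 154.24], [-151.56, 151.56]. Speed limits (degrees/s): [147.25, 147.25, 172.46, 180, 180, 180].

## Interface

Orientations are given as [roll, pitch, yaw] about the fixed x, y, z axes, in that order (R = Rz(yaw) Ry(pitch) Rx(roll)).
In Python, from station import r gives the robot as it stands. The module is installed in compiled form; this text tells all that it offers. Calls block until the motion is done:
- r.reach(position, orientation): joint-space move of the TCP to a pose.
- r.servo_line(position, rotation=None, speed=0.15): straight line of the TCP; rotation=None keeps the orientation; speed is the mean speed in m/s.
- r.move_joints(angles): joint-space move.
- r.let_go() and r.grab(squeeze=None): open the fingers fully, or close them until they stop; squeeze is the grip in N (None keeps the last).
- r.wait(seconds).
- r.inverse_kinematics(position, orientation): joint angles nearest the present ones, or None.
- r.sense(): the state.
- r.snapshot(name): name is "scene" or "side" or "wrist"; returns a dict with "frame" (480x640x3 uint8, red, green, blue), "fx", "fy", "cx", "cy" (pixels), "R" (3x3) and "t" (3): a world point X has camera coordinates R X + t. Camera axes: x right, y down, z forward; pixel columns grow to the right and rows downward; lengths in m; the calibration is good to about 2 mm. A picture is of the moment at which its call begins. There is no depth.
A pose or a line that the arm cannot do raises r.IKError and nothing moves.
- r.hand_in(): hands the job in; it is judged then, once.
The state is a dict: "clock": time; "joints": joint angles; "joint_vel": joint speeds; "joint_torque": joint torques, N m; "tcp_pos": TCP position; "orientation": TCP orientation; "contact_force": force on the tool from outside, world axes, zero at the start; "torque": the same for the moment, N m; "opening": finger opening in m; "gripper_force": force on a finger pad.
Only numpy, scipy, OpenCV 4.12 (cv2) and the standard library are available. Lean on these libraries where they do the work, as an engineer would, in place of code of your own. Each camera call takes 0.05 s, during which the arm holds its last target. There are 200 camera calls.

## Working session

There is one attempt and no reset: what is moved stays moved. The work goes in short steps, each a Python script; the robot and the scene stay as the last script left them, time stands still between calls to the robot, and variables do not carry over. Pictures are saved under pics/ and viewed, at most 10 in all, crops included, and the job is handed in when it is done.

```bash
mkdir -p pics; cat > h.py <<'E'
import numpy as np, cv2, pickle
from station import r
def snap(name, fn):
    s=r.snapshot(name); pickle.dump(s,open(f'pics/{fn}.pkl','wb'))
    cv2.imwrite(f'pics/{fn}.png',cv2.cvtColor(s['frame'],cv2.COLOR_RGB2BGR)); return s
def load(fn): return pickle.load(open(f'pics/{fn}.pkl','rb'))
def proj(s,X):
    c=np.asarray(X)@np.array(s['R']).T+s['t']; return np.stack([s['fx']*c[...,0]/c[...,2]+s['cx'],s['fy']*c[...,1]/c[...,2]+s['cy']],-1)
def back(s,uv,z):
    R=np.array(s['R']);o=-R.T@np.array(s['t']);d=R.T@np.array([(uv[0]-s['cx'])/s['fx'],(uv[1]-s['cy'])/s['fy'],1]);return o+d*(z-o[2])/d[2]
E
python3 - <<'E'
from h import *
a=snap('scene','scene');b=snap('side','side')
for s in(a,b):print(-np.array(s['R']).T@s['t'],s['fx'])
print(r.sense())
E
```

```text
[1.1458501  0.51201765 1.221713  ] 608.7956037965193
[-0.03302684  0.8138762   0.61602003] 489.71118331411384
{'clock': 0.1, 'joints': array([-7.57262324e+01,  5.25839551e+00,  7.05743634e+01,  5.78698746e-04,
        1.04265671e+02, -3.24755027e+00]), 'joint_vel': array([ 0.03289747, -0.11253001, -0.12992127,  0.01151524, -0.04824375,
        0.04440263]), 'joint_torque': array([ 3.13472963e-03, -4.47858310e+01, -4.07568133e+01,  7.00731087e-02,
        2.84036854e-02, -1.05123274e-04]), 'tcp_pos': array([ 0.1806609 , -0.57221245,  0.40362992]), 'orientation': array([-1.79901760e+02, -6.13626190e-03,  1.75214547e+01]), 'contact_force': array([ 0.01902155, -0.12375375, -0.47004615]), 'torque': array([ 0.02103573, -0.03290353,  0.0139565 ]), 'gripper_force': 0.0, 'opening': 0.0877728207858683}
```

View pics/scene.png

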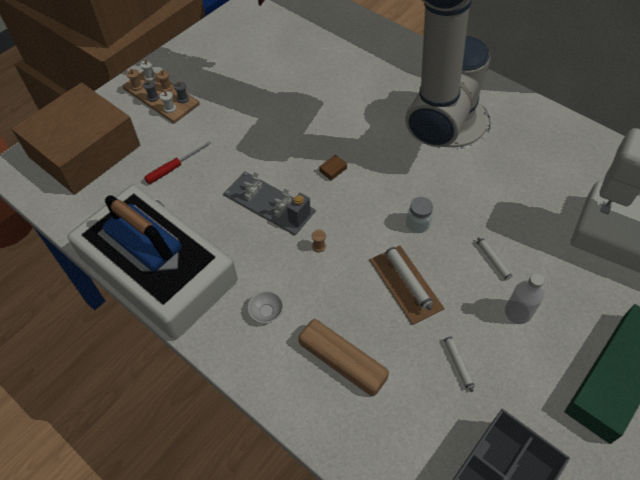

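View pics/side.png

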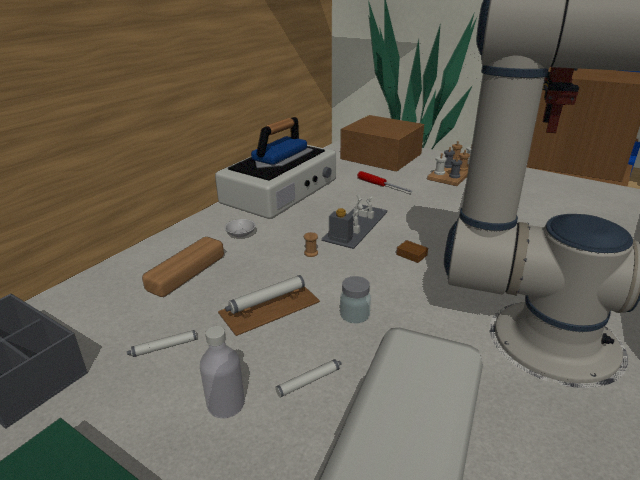

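The scene view shows three possible cartridges. The thick white one lies in the cardboard tray at (408,275), and two thinner ones lie loose at (493,257) and (458,362). I choose the one in the tray. The unit is at (270,202), with its inlet block at (298,208). Next I'll check the choice in a close crop.

```bash
python3 - <<'E'
from h import *
s=load('scene')
im=cv2.imread('pics/scene.png')
f=lambda x,y:cv2.resize(im[y:y+100,x:x+100],(400,400),interpolation=cv2.INTER_CUBIC)
cv2.imwrite('pics/crop.png',np.hstack([f(360,232),f(220,155)]))
for uv,z in [((370,258),.006),((400,246),.006),((443,308),.006),((413,321),.006),((223,190),.008),((241,173),.008),((315,211),.008),((298,232),.008)]:print(uv,back(s,uv,z).round(4))
E
```

```text
(370, 258) [0.5023 0.1136 0.006 ]
(400, 246) [0.4303 0.1479 0.006 ]
(443, 308) [0.5023 0.3171 0.006 ]
(413, 321) [0.5709 0.2843 0.006 ]
(223, 190) [ 0.5807 -0.294   0.008 ]
(241, 173) [ 0.5116 -0.2978  0.008 ]
(315, 211) [ 0.482  -0.0725  0.008 ]
(298, 232) [ 0.5559 -0.0636  0.008 ]
```

View pics/crop.png

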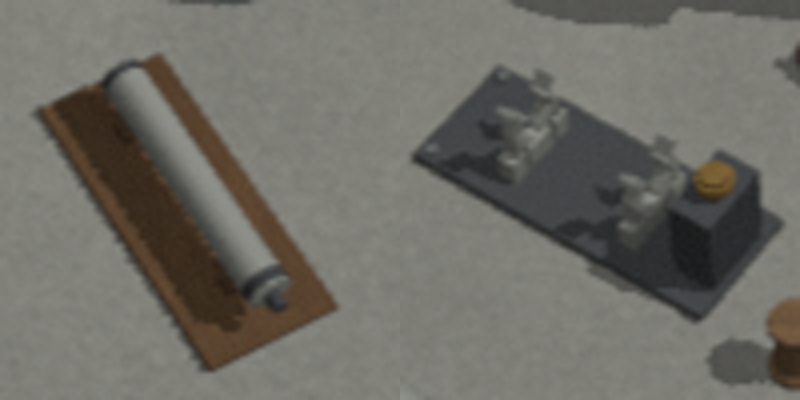

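The crop shows the tray cartridge is the thick one, with its nose at scene (429,307) towards +y. The unit's clips and inlet block are clear. Next I'll take close wrist views of the unit and the tray.

```bash
python3 - <<'E'
from h import *
s=load('scene')
a=back(s,(391,249.5),.036);b=back(s,(427,302),.036);print(a,b,np.linalg.norm(a-b))
print('jar',back(s,(420,225),.01),'bottle',back(s,(521,312),.02),'spool',back(s,(319,247),.005))
for y in(67.5,-112.5,96.7,-83.3):
    p=[.50,.216,.4] if y in(67.5,-112.5) else [.525,-.18,.4]
    print(y,r.inverse_kinematics(p,[180,0,y]))
r.reach([.525,-.18,.42],[180,0,96.7]);r.wait(.3);snap('wrist','w1');print(r.sense()['clock'],r.sense()['tcp_pos'])
E
```

```text
[0.46899389 0.14658046 0.036     ] [0.52826067 0.28707432 0.036     ] 0.15248303160692933
jar [0.35263088 0.15079237 0.01      ] bottle [0.40899168 0.45514098 0.02      ] spool [0.5548791  0.00166598 0.005     ]
67.5 [ 1.97853795e+01 -3.37828712e+00  7.96721582e+01 -2.54444375e-14
  1.03706129e+02  4.22853795e+01]
-112.5 [  19.78537955   -3.37828712   79.67215817    0.          103.70612894
 -137.71462045]
96.7 [-22.43685533  -1.78857869  78.12965457   0.         103.65892412
 -29.13685533]
-83.3 [-2.24368553e+01 -1.78857869e+00  7.81296546e+01 -2.54444375e-14
  1.03658924e+02  1.50863145e+02]
2.3417 [ 0.52488567 -0.18038149  0.41997431]
```

View pics/w1.png

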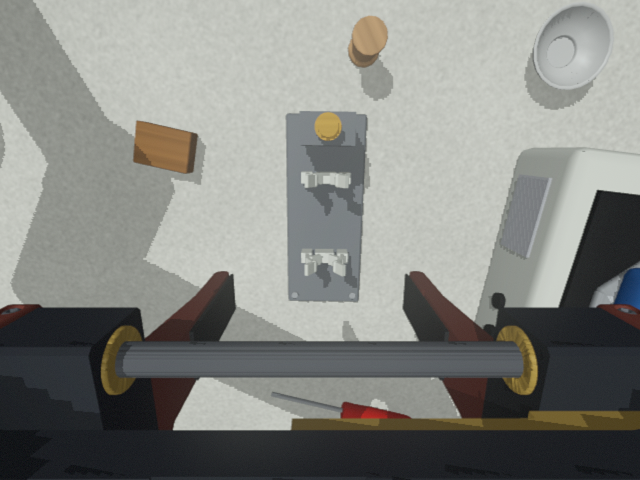

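The wrist view shows the unit from above. Its bed corners are at (287,113), (366,115), (358,301) and (289,299). The brass stub is at (328,125), and the clips are at (326,180) and (325,258). Next is the tray, with the unit pose computed in the same script.

```bash
python3 - <<'E'
from h import *
s=load('w1')
c=[back(s,p,.008) for p in((287,113),(366,115),(358,301),(289,299))]
for i in range(4):print(c[i].round(4),np.linalg.norm(c[i]-c[(i+1)%4]).round(4))
print('clips base z=.045',back(s,(326,180),.045),back(s,(325,258),.045),'stub',back(s,(328,121),.085))
r.reach([.50,.216,.45],[180,0,67.5])
q=np.array([.50,.216,.42])-0.03*np.array([np.cos(np.radians(67.5)),np.sin(np.radians(67.5)),0])
r.reach(q,[180,0,67.5]);r.wait(.3);snap('wrist','w2');print(r.sense()['clock'])
E
```

```text
[ 0.478  -0.0757  0.008 ] 0.0866
[ 0.5643 -0.0677  0.008 ] 0.2221
[ 0.5881 -0.2885  0.008 ] 0.0875
[ 0.5009 -0.2959  0.008 ] 0.2214
clips base z=.045 [ 0.52812646 -0.13959031  0.045     ] [ 0.53744362 -0.22451905  0.045     ] stub [ 0.52233434 -0.08483097  0.085     ]
4.4583
```

View pics/w2.png

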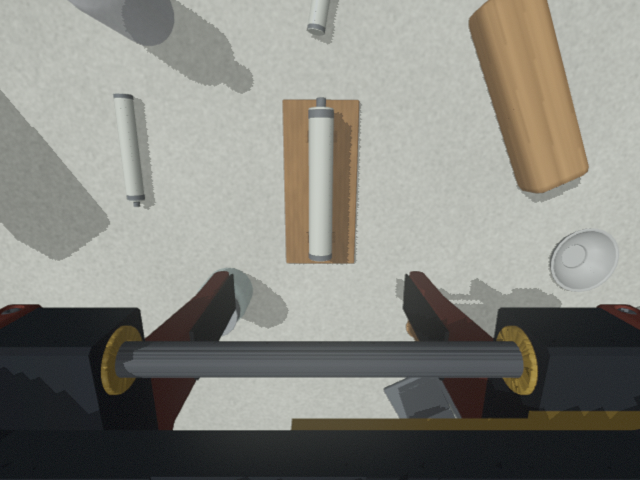

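The cartridge sits centred in the tray. The nose tip is at (321,98), the shoulder at about (321,110) and the back end at about (320,258). The thin ones are left out.

```bash
python3 - <<'E'
from h import *
s=load('w2');print(-np.array(s['R']).T@s['t'])
for z in(.036,.049):
    a=back(s,(321,109),z);b=back(s,(320,258.5),z);print(z,a,b,np.linalg.norm(a-b),(a+b)/2,np.degrees(np.arctan2(*(a-b)[1::-1])))
l=back(s,(308.5,180),.036);q=back(s,(333.5,180),.036);print('dia',np.linalg.norm(l-q))
print('nose',back(s,(321,98),.036))
c=[back(s,p,.006) for p in((283,99),(359,100),(355,263),(286,262.5))];print(np.mean(c,0),[np.degrees(np.arctan2(*(c[i]-c[j])[1::-1])) for i,j in((0,3),(1,2))],[np.linalg.norm(c[i]-c[j])for i,j in((0,3),(1,2),(0,1))])
E
```

```text
[0.51633285 0.2543111  0.40128848]
0.036 [0.53425596 0.29027914 0.036     ] [0.47246234 0.1429635  0.036     ] 0.15975089386112556 [0.50335915 0.21662132 0.036     ] 67.24370005853035
0.049 [0.53361811 0.28899909 0.049     ] [0.47402362 0.14692617 0.049     ] 0.15406562930397338 [0.50382086 0.21796263 0.049     ] 67.24370005853035
dia 0.026799558343093846
nose [0.53821049 0.29989861 0.036     ]
[0.50339364 0.21534408 0.006     ] [np.float64(67.1025471933959), np.float64(67.82269767516232)] [np.float64(0.18828510928943235), np.float64(0.18797871587672377), np.float64(0.0830719856477673)]
```

```bash
python3 - <<'E'
from h import *
c=np.array([.5034,.2170]);Y=67.3
r.reach([*c,.30],[180,0,Y]);r.servo_line([*c,.199],speed=.08)
st=r.sense();print('f',st['contact_force'],st['tcp_pos'])
r.grab(50);r.wait(.3);st=r.sense();print(st['opening'],st['gripper_force'],st['contact_force'])
if .023<st['opening']<.03:
    r.servo_line([*c,.36],speed=.15);r.wait(.2);st=r.sense();print(st['opening'],st['gripper_force'],st['contact_force'],st['torque'])
    U=95.9;d=np.array([np.cos(np.radians(U)),np.sin(np.radians(U))])
    p=np.array([.5326,-.1815])-.0185*d
    r.reach([*p,.36],[180,0,U]);r.servo_line([*p,.240],speed=.1);r.wait(.4)
    snap('wrist','w3');snap('scene','s3');st=r.sense();print(st['clock'],st['tcp_pos'],p,st['orientation'],st['contact_force'])
E
```

```text
f [ 0.75259861 -0.4296109   0.8004135 ] [0.50362279 0.21709441 0.19973834]
0.02537089800739852 50.00043511390686 [-4.14844309  2.21201688  1.88535078]
0.025113040997650556 49.99961793422699 [ 0.82760655  0.45741672 -1.69613803] [-0.07403993 -0.07062521 -0.04338351]
12.55 [ 0.53450361 -0.19988716  0.24002846] [ 0.53450166 -0.199902  ] [1.79996273e+02 3.32388158e-04 9.58996097e+01] [-0.11034164  0.46845261 -0.52928418]
```

View pics/w3.png

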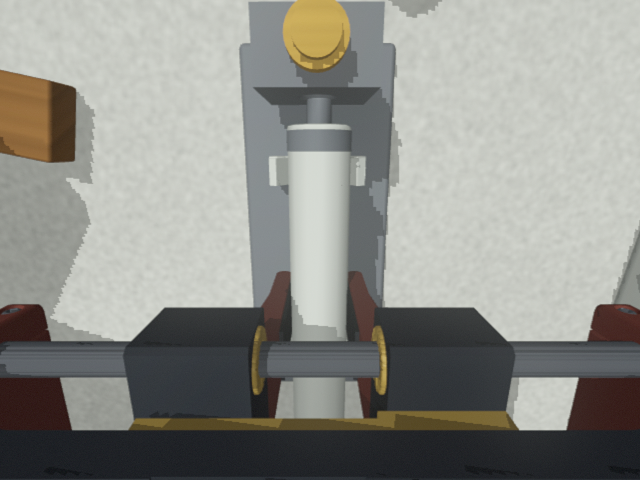

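The cartridge is gripped straight and its nose at (319,97) points at the inlet. The block's front top edge runs from (254,88) to (384,88), and the front clip spans columns 269 to 365. I'll check alignment in the unit frame.

```bash
python3 - <<'E'
from h import *
s=load('w3');U=np.radians(95.9);d=np.array([np.cos(U),np.sin(U)]);n=np.array([np.sin(U),-np.cos(U)])
g=np.array([.5345,-.1999])
def rep(t,uv,z):
    p=back(s,uv,z)[:2]-g;print(t,'along',round(p@d*1e3,1),'side',round(p@n*1e3,1))
rep('faceL',(254,88),.073);rep('faceR',(384,88),.073)
rep('shoulder',(319,126),.09);rep('noseL',(307.5,100),.077);rep('noseR',(332,100),.077);rep('nosetip',(319,96),.08)
rep('cylL',(287.5,135),.077);rep('cylR',(352,135),.077)
rep('clipL',(269,170),.066);rep('clipR',(365.5,170),.066)
rep('bedL',(241,50),.008);rep('bedR',(395,50),.008);rep('bedL2',(257,300),.008);rep('bedR2',(383,300),.008)
rep('stub',(317,33),.085)
E
```

```text
faceL along 95.0 side -25.8
faceR along 95.0 side 26.8
shoulder along 79.3 side 0.5
noseL along 89.9 side -4.1
noseR along 90.0 side 5.6
nosetip along 91.0 side 0.5
cylL along 76.7 side -12.3
cylR along 76.7 side 13.9
clipL along 62.1 side -21.9
clipR along 62.1 side 21.4
bedL along 125.4 side -43.7
bedR along 125.4 side 43.6
bedL2 along -28.8 side -41.9
bedR2 along -28.7 side 44.6
stub along 111.2 side -0.2
```

Cartridge to unit: sideways error is about 0.4 mm and the origin is 15 mm short of the seat. I'll back off 3 mm, then press down in small steps with force watching.

```bash
python3 - <<'E'
from h import *
U=np.radians(95.9);d=np.array([np.cos(U),np.sin(U)])
p=np.array([.5345,-.1999])-.003*d
r.servo_line([*p,.235],speed=.05);r.wait(.2);f0=r.sense()['contact_force'];print(f0)
z=.232
while z>.2065:
    r.servo_line([*p,z],speed=.02);r.wait(.05);st=r.sense();f=st['contact_force']-f0
    print(round(z,4),st['tcp_pos'].round(4),f.round(1),round(st['opening'],4))
    if f[2]>32 or (z<.2105 and f[2]>6): break
    z-=.0015 if z>.2125 else .0007
r.wait(.3);st=r.sense();print(st['clock'],st['tcp_pos'],(st['contact_force']-f0).round(1),st['torque'].round(2))
snap('wrist','w4')
E
```

```text
[-0.11021251 -0.06980989 -1.51702106]
0.232 [ 0.5348 -0.2028  0.2318] [0.  0.4 0.7] 0.0253
0.2305 [ 0.5348 -0.2029  0.2305] [ 0.9 -0.1  0.1] 0.0246
0.229 [ 0.5346 -0.203   0.2293] [-3.2 -0.4  4. ] 0.0247
0.2275 [ 0.5347 -0.2031  0.2282] [-4.8 -0.1  6. ] 0.0253
0.226 [ 0.5347 -0.2032  0.2275] [-5.2 -0.3  8.6] 0.025
0.2245 [ 0.5348 -0.2033  0.2266] [-6.1 -0.7 12.6] 0.025
0.223 [ 0.5349 -0.2034  0.2255] [-5.8 -2.5 12.8] 0.0253
0.2215 [ 0.5349 -0.2036  0.2238] [-4.6 -2.3 11.5] 0.0249
0.22 [ 0.5349 -0.2036  0.222 ] [-4.9 -2.2  9.9] 0.025
0.2185 [ 0.5348 -0.2036  0.2199] [-3.4 -3.9  8.6] 0.025
0.217 [ 0.5347 -0.2033  0.2171] [-2.4 -2.8  3.1] 0.0248
0.2155 [ 0.5347 -0.2026  0.2144] [-2.3 -2.7 -1.5] 0.0251
0.214 [ 0.5346 -0.2027  0.2135] [-3.6 -0.7 -0. ] 0.0253
0.2125 [ 0.5346 -0.2028  0.2131] [-5.6  0.3  4.5] 0.0249
0.2118 [ 0.5346 -0.2028  0.213 ] [-7.9  0.6  7.1] 0.0251
0.2111 [ 0.5346 -0.2029  0.2128] [-8.6  0.   9.8] 0.0253
0.2104 [ 0.5345 -0.203   0.2126] [-9.9  0.4 11.6] 0.025
18.4667 [ 0.53453743 -0.20301893  0.2125812 ] [-9.1  1.  11.1] [ 0.26  1.55 -0.14]
```

```bash
python3 - <<'E'
from h import *
a=cv2.imread('pics/w4.png')
snap('side','sd4');b=cv2.imread('pics/sd4.png')
snap('scene','s4');c=cv2.imread('pics/s4.png')
B=cv2.resize(b[180:260,310:410],(400,320),interpolation=cv2.INTER_CUBIC)
C=cv2.resize(c[155:235,220:320],(400,320),interpolation=cv2.INTER_CUBIC)
A=cv2.resize(a[0:300,200:440],None,fx=.8,fy=.8)
o=np.zeros((570,800,3),np.uint8);o[:320,:400]=B;o[:320,400:]=C;o[325:565,:192]=A
o[325:565,200:]=0;o[325:565,200:520]=cv2.resize(a[0:240,160:480],(320,240))
cv2.imwrite('pics/m4.png',o)
E
```

```text
(no output)
```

View pics/m4.png

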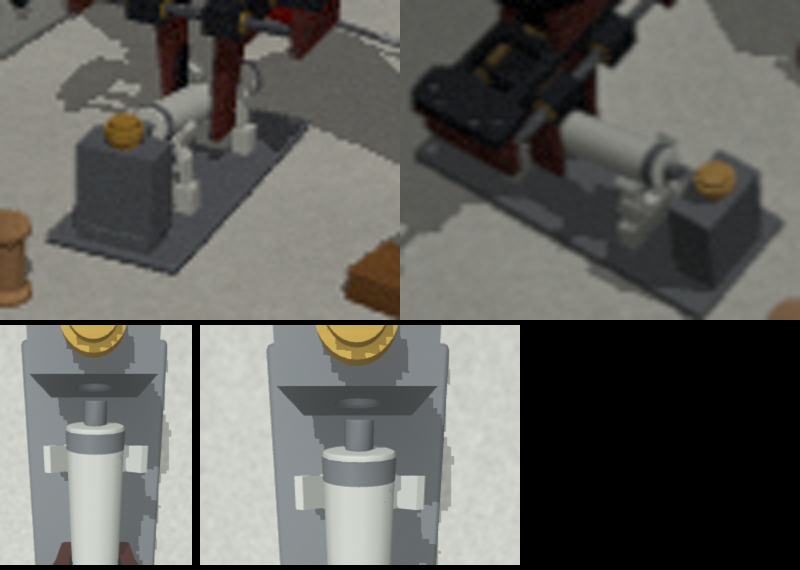

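The views show only the back clip has snapped. The front end is still up on the jaws: it looks wider at the shoulder in the wrist view, and the grip height is about 4 mm high, which fits a tilt of about 9°. I'll regrip nearer the front clip and press there.

```bash
cat >> h.py <<'E'
U=np.radians(95.9);d=np.array([np.cos(U),np.sin(U)]);seat=np.array([.5330,-.1850])+np.array([-.0005,0])
E
python3 - <<'E'
from h import *
r.let_go();r.wait(.2);st=r.sense();print(st['contact_force'].round(1),st['tcp_pos'].round(4))
p=seat+.020*d
r.servo_line([*st['tcp_pos'][:2],.222],speed=.06);r.servo_line([*p,.222],speed=.06);r.servo_line([*p,.2165],speed=.04)
r.wait(.2);f0=r.sense()['contact_force'];print('f0',f0.round(1))
r.grab(45);r.wait(.3);st=r.sense();print(st['opening'],(st['contact_force']-f0).round(1))
z=.2165
while z>.199:
    z-=.0013
    r.servo_line([*p,z],speed=.02);r.wait(.05);st=r.sense();f=st['contact_force']-f0
    print(round(z,4),st['tcp_pos'].round(4),f.round(1),round(st['opening'],4))
    if f[2]>25 or (st['tcp_pos'][2]<.2105 and f[2]>8): break
r.wait(.3);snap('wrist','w5');st=r.sense();print(st['clock'],st['tcp_pos'],(st['contact_force']-f0).round(1))
E
```

```text
[0.  0.  0.6] [ 0.5348 -0.2029  0.2104]
f0 [-0.4 -0.3 -0.6]
0.024933655931091155 [0.  0.3 1.2]
0.2152 [ 0.5304 -0.1651  0.2156] [-2.4  0.7  4.9] 0.0254
0.2139 [ 0.5305 -0.1652  0.2148] [-3.4  0.2  6.6] 0.025
0.2126 [ 0.5306 -0.1653  0.2139] [-4.4  0.7  8.2] 0.0251
0.2113 [ 0.5306 -0.1653  0.2128] [-3.8  0.1  9.6] 0.025
0.21 [ 0.5306 -0.1654  0.2115] [-3.6  0.6 10.2] 0.0254
0.2087 [ 0.5306 -0.1653  0.21  ] [-3.  -0.3  8.5] 0.0255
24.9333 [ 0.53063528 -0.16533628  0.21001984] [-3.4  0.6  8.4]
```

```bash
python3 - <<'E'
import cv2
cv2.imwrite('pics/c5.png',cv2.imread('pics/w5.png')[0:300,120:520])
E
```

```text
(no output)
```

View pics/c5.png

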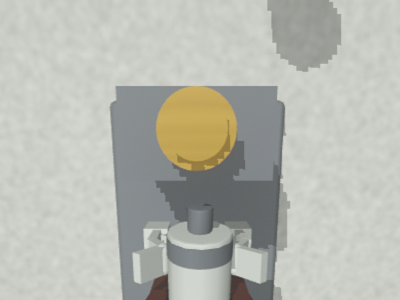

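The view shows the jaws still spread and the nose still up. My stop rule tripped just past the peak force, so I'll keep pressing.

```bash
python3 - <<'E'
from h import *
p=seat+.020*d;z=.2087;low=9
f0=np.array([-.4,-.3,-.6])
while z>.192:
    z-=.001
    r.servo_line([*p,z],speed=.02);r.wait(.05);st=r.sense();f=st['contact_force']-f0
    print(round(z,4),st['tcp_pos'].round(4),f.round(1))
    low=min(low,f[2])
    if f[2]>25 or f[2]>low+7: break
r.wait(.3);st=r.sense();print(st['clock'],st['tcp_pos'],(st['contact_force']-f0).round(1))
r.let_go();r.wait(.3);st=r.sense()
q=seat-.017*d
r.servo_line([*p,.235],speed=.1);r.servo_line([*q,.235],speed=.1);r.wait(.3)
snap('wrist','w6');a=cv2.imread('pics/w6.png');snap('scene','s6');c=cv2.imread('pics/s6.png');print(r.sense()['clock'])
C=cv2.resize(c[155:235,220:320],(375,300),interpolation=cv2.INTER_CUBIC)
cv2.imwrite('pics/c6.png',np.hstack([a[:300,120:520],C]))
E
```

```text
0.2077 [ 0.5306 -0.1653  0.2088] [-3.8  0.8  6.9]
0.2067 [ 0.5306 -0.1653  0.2075] [-3.2 -0.3  6. ]
0.2057 [ 0.5305 -0.1652  0.2062] [-2.6  0.4  5.1]
0.2047 [ 0.5305 -0.1651  0.2047] [-2.4  0.7  3.4]
0.2037 [ 0.5304 -0.1651  0.2032] [-1.2 -1.2  1.3]
0.2027 [ 0.5304 -0.165   0.202 ] [ 0.2 -0.4 -2.1]
0.2017 [ 0.5303 -0.165   0.2012] [-0.7  0.4 -2.6]
0.2007 [ 0.5304 -0.165   0.2004] [-0.   0.9 -2.1]
0.1997 [ 0.5304 -0.1651  0.1996] [-1.   2.2 -0.5]
0.1987 [ 0.5304 -0.1651  0.1988] [-1.5  1.3 -0.3]
0.1977 [ 0.5304 -0.1652  0.1983] [-4.8  1.6  4.6]
28.5333 [ 0.53039046 -0.16518101  0.19827537] [-4.7  1.7  4.5]
31.3417
```

View pics/c6.png

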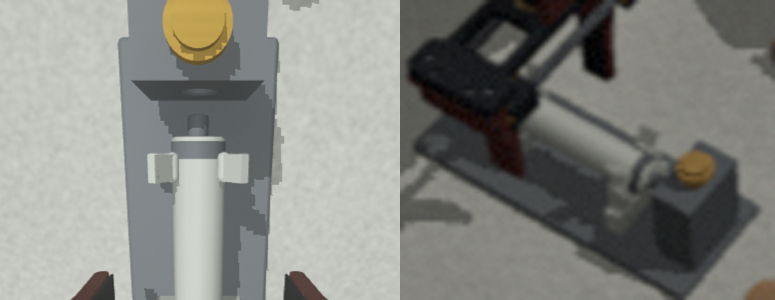

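It now looks seated. The jaws have closed over the cartridge front at (198,165), and the nose is level with and short of the hole. I'll check the numbers, then regrip at the centre and slide.

```bash
python3 - <<'E'
from h import *
s=load('w6');n=np.array([d[1],-d[0]])
def rep(t,uv,z):
    p=back(s,uv,z)[:2]-seat;print(t,'along',round(p@d*1e3,1),'side',round(p@n*1e3,1))
rep('capL',(291.5,150),.045);rep('capR',(345,150),.045);rep('L',(295,280),.045);rep('R',(343.5,280),.045)
rep('shoulder top',(318,138),.058);rep('nosetip',(318,114),.049);rep('faceL',(252,81),.073);rep('faceR',(385,81),.073)
im=s['frame'].astype(int).sum(2)//3
print(im[150,280:355]);print(im[280,285:355])
E
```

```text
capL along 54.1 side -12.9
capR along 54.2 side 13.2
L along -13.8 side -12.4
R along -13.8 side 13.9
shoulder top along 59.3 side 0.1
nosetip along 70.3 side 0.0
faceL along 80.0 side -25.5
faceR along 80.1 side 26.1
[133 134 134 134 135 134 134 134 133 133 133 112 105 110 112 116 118 119
 122 121 124 126 126 127 126 128 128 130 131 130 132 132 131 132 133 132
 133 130 130 128 127 125 124 122 121 118 119 118 115 114 112 110 108 107
 106 103 101  99  94  92  88  86  77  76  73  88  96  96  96  95  97  94
  97  95  94]
[133 133 133 131 133 132 133 132 132 150 166 178 185 191 194 196 199 200
 201 203 205 206 207 207 208 208 208 208 209 209 208 208 207 206 206 204
 203 201 200 196 196 194 191 190 187 185 181 178 173 169 163 159 153 149
 140 131 120 106 100  98  98 100  97  98  98  98  97  96  98  97]
```

Both ends measure 26 mm wide at seat height, so the cartridge is level and seated. Its origin is about 20 mm short of the seat and the sideways error is about 0.3 mm. Now the slide.

```bash
python3 - <<'E'
from h import *
q=seat-.022*d
r.servo_line([*q,.2085],speed=.08);r.wait(.2);f0=r.sense()['contact_force']
r.grab(40);r.wait(.3);st=r.sense();print(st['opening'],(st['contact_force']-f0).round(1),st['clock'])
x=0;base=[]
while x<.030:
    x+=.002 if x<.0135 else .0004
    r.servo_line([*(q+x*d),.2085],speed=.02);r.wait(.05);st=r.sense();f=st['contact_force']-f0
    a=-f[:2]@d;act=(st['tcp_pos'][:2]-q)@d*1e3;print(round(x*1e3,1),act.round(2),'ax',a.round(1),f.round(1))
    if x<.0165: base.append(a)
    b=np.median(base[2:]) if len(base)>3 else 6
    if a>min(b,9)+12: break
for _ in range(6):
    r.wait(.1);f=r.sense()['contact_force']-f0;print('hold',(-f[:2]@d).round(1),f.round(1))
print(b,r.sense()['clock'])
E
```

```text
0.02521923399876909 [-3.6  0.3  0.9] 33.3167
2.0 1.81 ax 2.2 [-4.1 -2.7  1.8]
4.0 3.91 ax 2.1 [-4.3 -2.6  1. ]
6.0 5.94 ax 2.0 [-3.6 -2.4  1.8]
8.0 7.93 ax 1.8 [-4.3 -2.2  1.5]
10.0 9.94 ax 1.9 [-5.6 -2.5  0.6]
12.0 11.97 ax 1.5 [-4.6 -2.  -0. ]
14.0 13.94 ax 1.0 [-5.6 -1.5  2.1]
14.4 14.22 ax 2.6 [-4.7 -3.1  1. ]
14.8 14.57 ax 2.2 [-4.8 -2.7  1.7]
15.2 14.94 ax 1.8 [-4.8 -2.3  0.9]
15.6 15.35 ax 2.3 [-3.8 -2.7  1.9]
16.0 15.75 ax 2.0 [-3.8 -2.4  0.4]
16.4 16.16 ax 2.8 [-4.6 -3.3  0.6]
16.8 16.54 ax 2.3 [-4.  -2.7  1.9]
17.2 16.94 ax 3.1 [-5.1 -3.6  0.8]
17.6 17.34 ax 3.7 [-5.2 -4.3  1.4]
18.0 17.75 ax 1.7 [-4.1 -2.2  1.6]
18.4 18.16 ax 2.7 [-4.3 -3.2  0.2]
18.8 18.55 ax 2.7 [-3.9 -3.1  1.5]
19.2 18.96 ax 2.6 [-4.7 -3.1  1. ]
19.6 19.35 ax 2.1 [-3.8 -2.5  1.3]
20.0 19.75 ax 1.4 [-5.1 -2.   1. ]
20.4 20.18 ax 1.5 [-3.9 -2.   1. ]
20.8 20.34 ax 2.9 [-3.5 -3.3  0.1]
21.2 20.46 ax 4.4 [-3.7 -4.8 -1.1]
21.6 20.6 ax 6.2 [-3.2 -6.6 -1. ]
22.0 20.73 ax 7.9 [-2.6 -8.2 -0.8]
22.4 20.86 ax 9.5 [-2.3 -9.8 -0.8]
22.8 20.99 ax 9.7 [ -3.2 -10.   -0.9]
23.2 21.13 ax 12.2 [ -1.7 -12.5  -2.2]
23.6 21.28 ax 12.5 [ -1.2 -12.7  -2.8]
24.0 21.39 ax 14.0 [ -1.7 -14.2  -2.3]
hold 14.8 [ -1.8 -15.   -2.9]
hold 13.5 [ -1.7 -13.8  -2.8]
hold 13.9 [ -1.4 -14.1  -3.9]
hold 13.4 [ -1.1 -13.6  -1.8]
hold 13.9 [ -1.9 -14.1  -3. ]
hold 14.1 [ -1.3 -14.3  -3.4]
1.9769478689416906 43.5167
```

The shoulder is butting at about 20 mm travel, with roughly 12 N net. I'll add a small margin, relax, release, retreat and check.

```bash
python3 - <<'E'
from h import *
q=seat-.022*d;n=np.array([d[1],-d[0]])
for x in(.0244,.0247):
    r.servo_line([*(q+x*d),.2085],speed=.02);r.wait(.25);f=r.sense()['contact_force'];print(f.round(1),(-f[:2]@d).round(1))
r.wait(.3)
r.servo_line([*(q+.0212*d),.2085],speed=.02);r.wait(.1);print(r.sense()['contact_force'].round(1))
r.let_go();r.wait(.2);p=q+.0212*d
r.servo_line([*p,.235],speed=.1);r.servo_line([*(p-.015*d),.30],speed=.15);r.wait(.3)
s=snap('wrist','w7');st=r.sense();print(st['clock'],st['contact_force'].round(2),st['opening'])
cv2.imwrite('pics/c7.png',cv2.imread('pics/w7.png')[:320,120:520])
E
```

```text
[ -0.6 -16.3  -2.9] 16.2
[ -0.5 -16.1  -3.4] 16.0
[-3.5 -6.5  0.2]
47.8583 [ 0.4  -0.69 -0.18] 0.08770151952706694
```

View pics/c7.png

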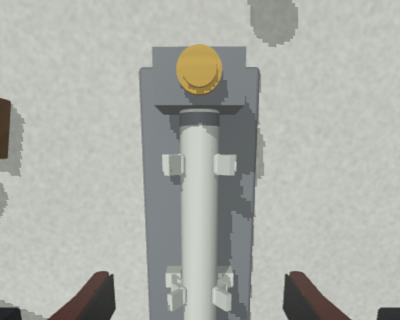

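The cartridge is in both clips, at (199,165) and (200,285). Its nose is in the inlet, its shoulder is against the block at (199,110), and the gripper is clear.

```bash
python3 -c "
from h import *
print(r.hand_in())"
```

```text
the job is handed in; nothing more can be done
None
```

The cartridge is snapped into both clips with its nose in the inlet, pressed against the block at about 14 N net by the wrist sensor, then released. I handed the job in shortly after 48 s on the robot clock; no verdict came back.

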